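Close and latch the seed case

TASK

Close the seed case: with the fingertips, tip its open lid over and push it down until it is fully shut, then push in the two orange latches on its front until both lie flat against the case. Only push: do not lift the case, tip it up or shove it out of its place, and leave the jars, tub, bowl, scoop and brush around it where they are.

Things in the scene. Friction and masses are not known exactly. Their poses are not given: they have to be found in the camera images.
- case: White plastic compartment case for seeds, 140 (x) by 200 (y) by 42 mm high without lid, about 1.3 kg with its beans, loose on the table. Origin: centre of its underside; z up; its front (latch side) faces along its own -x, its hinge runs along its +x side, parallel to its y. Its front looks roughly to the robot's left (own x within about 35 degrees of the world's -y).
- lid (a joint): Lid angle in rad: 0 fully shut (level), 1.57 standing upright, up to 2.1 leaning back beyond the hinge. The hinge is stiff (about 0.17 N m of friction): the lid stays at any angle where it is left and must be pushed all the way. The lid is a flat plate with a green frame and clear pane, 144 mm from hinge to front edge, 204 mm wide, 6 mm thick (from 2 mm below to 4 mm above the hinge axis when shut, so its top is then 48 mm above the table).
- lid_hinge (a point): Middle of the lid's hinge axis, 44 mm above the table; at [72, 0, 44] mm in the case's frame. Axes as the case's.
- lid_edge (a point): Middle of the lid's front (free) edge, on its outer face (the top face when shut). Turns with the lid: own z is the outer face's outward normal, own x points from the free edge to the hinge, own y along the hinge.
- latch_left (a joint): Angle in rad of the orange snap latch at the case's +y side: 0 hangs flat against the case's front (latched), 1.57 would stick straight out from the lid's front edge; open, it starts at 0.5 to 0.95; end stop 1.5. Measured from the lid, and carried by the lid. Stays where it is left; about 0.02 N m of friction, so 1 to 2 N square to it turns it; push it round its pivot, since a push along the plate, towards the pivot, only shoves the case.
- latch_right (a joint): The same for the latch at the case's -y side.
- latch_left_tip (a point): Outer corner of the free end of the latch at the case's +y side, in the middle of its width. The latch is an orange plate 36 mm wide (along the hinge), 28 mm long and 4 mm thick, with a small lip at its free end that stands out 5 mm in front of the latch's pivot; the pivot is on the lid's front edge, at [-75, 72, 44] mm in the case's frame when the lid is shut. Latched, the plate hangs from its pivot down to 16 mm above the table.
- latch_right_tip (a point): The same for the latch at the case's -y side; pivot at [-75, -72, 44] mm in the case's frame when the lid is shut.
- jar_red_mid (a point): Bystander: screw-top jar of dark red beans with a steel cap, 66 mm across, 95 mm high, standing beside the case. Point at its centre, half-way up.
- jar_white_mid (a point): Bystander: jar of white beans with a brass cap, 66 mm across, 95 mm high. Point at its centre.
- jar_black_mid (a point): Bystander: jar of black beans with a brass cap, 66 mm across, 95 mm high. Point at its centre.
- tub_mid (a point): Bystander: clear square tub of speckled beans, 122 mm over its rim, 56 mm high. Point at its centre.
- scoop_mid (a point): Bystander: aluminium scoop with a wooden handle, 240 mm long, 34 mm high, lying. Point near its middle.
- bowl_mid (a point): Bystander: small steel bowl, 110 mm across, 50 mm high. Point at its centre.
- brush_mid (a point): Bystander: hand brush lying flat, 190 mm long. Point near its middle.

How it is judged:
On the way, in this order (a step that is already met when the one before it is completed fails the run):
1. the lid is fully shut (value of joint lid below 0.04 rad), for 0.2 s.
2. both latches are in, flat against the case, with the lid still shut (value of joint lid below 0.04 rad and value of joint each of latch_left, latch_right below 0.15 rad), for 0.2 s.
At the end, for the whole second after the job is handed in: Lid shut to within 0.04 rad (6 mm at its front edge), both latches within 0.15 rad of flat against the case, the case flat on the table, at rest and within 50 mm of where it stood, every bystander within 30 mm of where it stood (all of step 2 and distance of case from where it was at the start of the episode below 0.05 m and angle between case's own z axis and vertical below 0.05 rad and linear speed of case below 0.02 m/s and distance of each of jar_red_mid, jar_white_mid, jar_black_mid, tub_mid, scoop_mid, bowl_mid, brush_mid from where it was at the start of the episode below 0.03 m); the robot touches nothing.
It fails at once if the case is lifted or tipped up (height (world z) of case above 0.015 m or angle between case's own z axis and vertical above 0.12 rad).
It fails at once if the case is shoved more than 50 mm out of its place (distance of case from where it was at the start of the episode above 0.05 m).
It fails at once if a jar, the tub, bowl, scoop or brush is moved more than 30 mm or picked up (distance of any of jar_red_mid, jar_white_mid, jar_black_mid, tub_mid, scoop_mid, bowl_mid, brush_mid from where it was at the start of the episode above 0.03 m).
It also fails if it takes over 58 s, if anything falls off the work surface, if the arm or the gripper's body presses on something with over 40 N, if the wrist force passes 120 N, or if a joint passes its speed limit or range.

ROBOT

A 7-joint arm with a two-finger parallel gripper is mounted at the origin on the work surface. World frame = base frame: x ahead of the robot, y to its left, z up, the work surface at z = 0. Lengths are in m, angles in rad, forces in N, time in s.
With the tool pointing down it reaches from about 0.4 to 0.925 m from the base axis. Payload 4.1 kg.
Tool frame: the origin (TCP) lies on the front face of the gripper's body, between the roots of the fingers; the fingertips stand 73 mm ahead of it and the grasp point (between the pads) lies 54 mm ahead of it; y points along the fingers, x is the direction in which the jaws open and shut, and the axes are right-handed (so a half turn about y gives the same grasp; the last joint's range is limited). The gripper opens to 85 mm and grips with 20 to 120 N. Pads are 22 mm wide; open, the fingers measure 114 mm over their backs; the gripper's body (76 mm by 85 mm) begins 54 mm behind the grasp point. The pads swing forward as they close: fully open they stand 13 mm farther back than shut.
Start: joints at [1.129, 0.398, 0.045, 1.537, -0.019, 1.207, -0.051], TCP at [0.219, -0.612, 0.304] pointing down, gripper open.
Joint ranges: [-2.82, 2.82], [-0.49, 2.23], [-1.37, 1.46], [0, 2.46], [-1.36, 4.5], [0.23, 2], [-2.94, 2.94]. Speed limits (rad/s): [2.57, 2.57, 3.14, 3.14, 3.14, 3.14, 3.14].

INTERFACE

Orientations are given as a rotation vector (axis times angle).
In Python, from rig import * gives the robot as it stands.
- The arm moves only by the tool step_arm, never from a script. Its argument "rows" is a list of rows, each an object with "grip": the gripper command: -1 is shut, 1 is fully open, values between are in proportion; "delta_pos": the shift along the world's x, y, z in cm, a list of three; "twist": the turn, a rotation vector about the world's x, y, z in units of 6 degrees (1.0 is 6 degrees), a list of three. In form: [{"grip": grip, "delta_pos": [tx, ty, tz], "twist": [rx, ry, rz]}, ...]. A call has 1 to 10 rows; each row shifts and turns the commanded pose from where the row before left it; what a row does not reach is not made up. A row lasts 1/10 s, in which the tool goes at most 50 mm and 8.59 degrees, less where a joint would pass 70% of its speed; a pose out of reach is approached as far as the arm can. A call with a gripper value outside its range is refused whole. The fingers move at their own pace and stop on an object; "squeeze" is the grip in N (left out, the last holds). Time passes only in rows, so rows that do not move let the fingers close. It gives the time, the measured TCP pose, the force and the opening at its end, in the units of the state.
- sense(): the state, without advancing time (a new reading comes with each control period).
- get_image(name): name is "scene" or "top" or "wrist"; returns a dict with "image" (400x640x3 uint8, blue, green, red), "z_map" (400x640 float32, m along the optical axis (not along the pixel's ray), 0 where there is no reading), "K" (3x3 intrinsics, pixels), "rvec" (rotation vector, rad) and "tvec" (3), from world to camera coordinates, as OpenCV has them. Camera axes: x right, y down, z forward; pixel columns grow to the right and rows downward; lengths in m; the calibration is good to about 2 mm. The wrist camera is an equidistant fisheye: a pixel r from the principal point sees the ray r / f radians off the axis. A picture is of the moment at which its call begins.
- hand_in(): hands the job in, once; it reports no verdict.
Trained networks look in a picture, given as the dict that the camera call returned (one of the last four; its "shot" number tells which), for a name from the list of things; names that differ only in an ending like _2 or _b are one class to them, and where a whole thing is asked for, a point or a joint stands for the part that bears it (a point fixed in the world has none). Each returns a list of dicts, best first, with "confidence" (0 to 1); they miss things now and then, are a little off and sometimes report something else, mostly with a low value. They report only what shows in the picture. A call takes as long as a camera call.
- trace(thing, picture): "region" (400x640 bool, what is visible of it) and "xy" ([column, row] in pixels, amid what is visible of it).
The state is a dict: "time": time; "joints": joint angles; "joint_vel": joint speeds; "joint_torque": joint torques, N m; "ee_pos": TCP position; "ee_rot": TCP orientation; "wrist_force": force on the tool from outside, world axes, zero at the start; "ft_torque": the same for the moment, N m; "finger_gap": finger opening in m.
Only numpy, scipy, OpenCV 4.12 (cv2) and the standard library are available. Lean on these libraries where they do the work, as an engineer would, in place of code of your own. Each camera call takes 0.05 s, during which the arm holds its last target. There are 200 camera calls.

## Working session

There is one attempt and no reset: what is moved stays moved. The work goes in short steps, Python scripts to look and compute and a tool call to move; the robot and the scene stay as the last step left them, time stands still between calls to the robot, and variables do not carry over. Pictures are saved under pics/ and viewed, about 8 in all and at most 12, crops included, and the job is handed in when it is done.

Besides the shell and the picture viewer there is one more tool, called after ">>>" as name(argument=value, ...), one argument or row to a line, values as JSON. step_arm: Moves the arm, as the interface text tells. Its arguments: {"type":"object","properties":{"rows":{"type":"array","items":{"type":"object","properties":{"grip":{"type":"number"},"delta_pos":{"type":"array","items":{"type":"number"}},"twist":{"type":"array","items":{"type":"number"}}}}},"squeeze":{"type":"number"}},"required":["rows"]}

```bash
ls; mkdir -p pics
cat > h.py <<'E'
from rig import *
import numpy as np, cv2
def pts(d):
    K=d["K"];R=cv2.Rodrigues(np.array(d["rvec"],float))[0];t=np.array(d["tvec"],float).ravel()
    z=d["z_map"];v,u=np.mgrid[:400,:640]
    c=np.stack([(u-K[0][2])/K[0][0]*z,(v-K[1][2])/K[1][1]*z,z],-1)
    p=(c-t)@R
    p[z<=0]=np.nan
    return p
E
python3 - <<'E'
from h import *
a=get_image("scene");b=get_image("top")
cv2.imwrite("pics/a.png",np.vstack([a["image"],b["image"]])[:, :])
s=sense();print(s["time"],s["ee_pos"],s["ee_rot"],s["wrist_force"])
for n,d in (("scene",a),("top",b)):
    P=pts(d)
    for th in ["case","lid","latch_left_tip","jar_red_mid","jar_white_mid","jar_black_mid","tub_mid","scoop_mid","bowl_mid","brush_mid"]:
        for r in trace(th,d)[:2]:
            q=P[r["region"]];q=q[~np.isnan(q[:,0])]
            if len(q):print(n,th,round(r["confidence"],2),r["xy"],np.median(q,0).round(3),np.percentile(q,3,0).round(3),np.percentile(q,97,0).round(3))
E
```

```text
pics
0.1 [ 0.21833564 -0.61176345  0.30292448] [-1.3511737   0.95415802 -0.95155218] [ 0.19351135 -0.47857294 -0.04596478]
scene case 0.9 [329.9, 192.8] [0.607 0.036 0.035] [ 0.498 -0.03   0.004] [0.696 0.162 0.201]
scene lid 0.58 [320.3, 198.4] [ 0.603 -0.015  0.139] [ 0.503 -0.032  0.049] [0.694 0.016 0.207]
scene latch_left_tip 0.43 [333.0, 193.4] [ 0.67  -0.023  0.196] [ 0.655 -0.03   0.185] [ 0.684 -0.018  0.209]
scene jar_red_mid 0.3 [337.9, 114.1] [0.454 0.362 0.071] [0.419 0.347 0.005] [0.476 0.401 0.099]
scene jar_white_mid 0.93 [336.4, 117.0] [0.454 0.362 0.07 ] [0.42  0.347 0.003] [0.476 0.402 0.099]
scene jar_white_mid 0.54 [333.3, 188.3] [ 0.667 -0.023  0.193] [ 0.603 -0.033  0.031] [0.686 0.112 0.21 ]
scene jar_black_mid 0.87 [372.3, 131.9] [0.591 0.346 0.072] [0.558 0.332 0.004] [0.614 0.39  0.1  ]
scene tub_mid 0.8 [221.2, 308.0] [ 0.55 -0.39  0.04] [ 0.488 -0.45   0.004] [ 0.611 -0.327  0.06 ]
scene scoop_mid 0.6 [385.0, 111.0] [0.573 0.51  0.018] [ 0.434  0.47  -0.001] [0.64  0.544 0.036]
scene scoop_mid 0.34 [317.0, 194.8] [ 0.604 -0.015  0.138] [ 0.503 -0.032  0.0
[... 526 characters left out ...]

top latch_left_tip 0.41 [339.7, 194.1] [ 0.597 -0.006  0.116] [ 0.5   -0.03   0.002] [0.696 0.024 0.207]
top jar_red_mid 0.88 [321.4, 145.9] [0.771 0.064 0.091] [0.752 0.035 0.002] [0.811 0.093 0.098]
top jar_white_mid 0.84 [218.2, 243.6] [0.442 0.371 0.092] [ 0.414  0.349 -0.   ] [0.474 0.403 0.099]
top jar_black_mid 0.74 [224.4, 199.9] [0.579 0.357 0.093] [0.554 0.334 0.027] [0.609 0.389 0.099]
top tub_mid 0.77 [455.9, 218.3] [ 0.548 -0.389  0.038] [ 0.489 -0.447  0.017] [ 0.607 -0.326  0.058]
top scoop_mid 0.96 [184.0, 205.3] [0.57  0.508 0.005] [ 0.431  0.473 -0.003] [0.645 0.541 0.035]
top bowl_mid 0.73 [452.2, 263.5] [ 0.407 -0.373  0.019] [ 0.358 -0.411 -0.   ] [ 0.452 -0.322  0.05 ]
```

```bash
python3 -c "
import cv2;i=cv2.imread('pics/a.png');cv2.imwrite('pics/a2.png',cv2.resize(i,(480,600)))"; ls pics
```

```text
a.png
a2.png
```

View pics/a2.png

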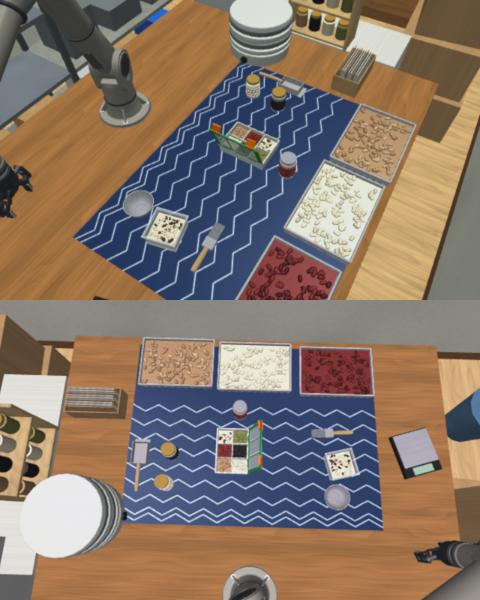

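Run:
```python
from h import *
from scipy.spatial.transform import Rotation as Ro
print(Ro.from_rotvec(sense()["ee_rot"]).as_matrix().round(3))
P=[]
for n in("scene","top"):
    d=get_image(n); q=pts(d); im=d["image"].astype(int)
    box=(q[...,0]>.46)&(q[...,0]<.73)&(q[...,1]>-.08)&(q[...,1]<.2)&(q[...,2]>.005)&(q[...,2]<.25)
    B,G,R=im[...,0],im[...,1],im[...,2]
    org=box&(R>150)&(B<90)&(R-G>60)
    grn=box&(G-R>25)&(G-B>10)
    for nm,m in(("org",org),("green",grn)):
        a=q[m];print(n,nm,len(a))
        if nm=="org":
            for s in(a[a[:,0]<.6],a[a[:,0]>=.6]):
                if len(s):print(len(s),s.mean(0).round(3),s.min(0).round(3),s.max(0).round(3))
        elif len(a)>20:
            a=a[a[:,2]>.06];c=np.median(a,0);u,s,v=np.linalg.svd(a-a.mean(0),full_matrices=False);print(a.mean(0).round(3),v[2].round(3),s/np.sqrt(len(a)), a[a[:,2]>.17].mean(0))
    w=box&(q[...,2]<.055)&(q[...,2]>.035)&(im.min(-1)>140)
    pp=q[w][:,:2].astype(np.float32); print("rim",len(pp),cv2.minAreaRect(pp))
```

```text
[[ 0.336  0.     0.942]
 [-0.942 -0.     0.336]
 [ 0.    -1.    -0.   ]]
scene org 184
52 [ 0.524 -0.025  0.2  ] [ 0.506 -0.035  0.179] [ 0.541 -0.015  0.215]
132 [ 0.667 -0.022  0.195] [ 0.611 -0.034  0.032] [0.685 0.115 0.211]
scene green 402
[ 0.605 -0.016  0.138] [ 0.002 -0.942 -0.337] [0.06869241 0.04848261 0.00165692] [ 0.60105168 -0.02958908  0.17809586]
rim 288 ((0.5962380170822144, 0.09751327335834503), (0.14178895950317383, 0.20712225139141083), 89.36508178710938)
top org 117
47 [ 0.522 -0.021  0.204] [ 0.507 -0.03   0.185] [ 0.54  -0.017  0.213]
70 [ 0.667 -0.02   0.198] [ 0.65  -0.031  0.183] [ 0.686 -0.011  0.21 ]
top green 428
[ 0.583 -0.012  0.139] [ 0.    -0.938 -0.348] [0.06493649 0.04393189 0.00179209] [ 0.59223985 -0.02604787  0.17742835]
rim 340 ((0.5972868204116821, 0.0952344536781311), (0.14121395349502563, 0.20564256608486176), 89.81517028808594)
```

The picture shows the case mid-cloth. The lid stands open towards -y and leans about 20° beyond upright, with the orange latches at its top corners. From the fit, the case centre is at about (0.596, 0.094) with its front facing +y. The black jar is 15 cm in front and the red jar is beside it. I'll move behind the lid with the gripper shut and the jaw axis along x.

>>> step_arm(
  rows=[
    {"grip": -1,"delta_pos": [2.4,3.2,0],"twist": [0,0,1.17]},
    {"grip": -1,"delta_pos": [2.4,3.2,0],"twist": [0,0,1.17]},
    {"grip": -1,"delta_pos": [2.4,3.2,0],"twist": [0,0,1.17]},
    {"grip": -1,"delta_pos": [2.4,3.2,0],"twist": [0,0,1.17]},
    {"grip": -1,"delta_pos": [2.4,3.2,0],"twist": [0,0,1.17]},
    {"grip": -1,"delta_pos": [2.4,3.2,0],"twist": [0,0,1.17]},
    {"grip": -1,"delta_pos": [2.4,3.2,0],"twist": [0,0,1.17]},
    {"grip": -1,"delta_pos": [2.4,3.2,0],"twist": [0,0,1.17]},
    {"grip": -1,"delta_pos": [2.4,3.2,0],"twist": [0,0,1.17]},
    {"grip": -1,"delta_pos": [2.4,3.2,0],"twist": [0,0,1.17]},
  ],
)

```text
time: 2.2
ee_pos: [0.4593, -0.2909, 0.3043]
ee_rot: [-1.571, -0.002, 0.001]
wrist_force: [0.4, -0.3, -0.8]
finger_gap: 0.0002
```

>>> step_arm(
  rows=[
    {"grip": -1,"delta_pos": [2.7,3.2,0],"twist": [0,0,0]},
    {"grip": -1,"delta_pos": [2.7,3.2,0],"twist": [0,0,0]},
    {"grip": -1,"delta_pos": [2.7,3.2,0],"twist": [0,0,0]},
    {"grip": -1,"delta_pos": [2.7,3.2,0],"twist": [0,0,0]},
    {"grip": -1,"delta_pos": [2.7,3.2,0],"twist": [0,0,0]},
    {"grip": -1,"delta_pos": [0,0,-3.5],"twist": [0,0,0]},
    {"grip": -1,"delta_pos": [0,0,-3.5],"twist": [0,0,0]},
    {"grip": -1,"delta_pos": [0,0,0],"twist": [0,0,0]},
  ],
)

```text
time: 3.0
ee_pos: [0.5905, -0.1318, 0.2291]
ee_rot: [-1.569, 0.009, 0.006]
wrist_force: [-2.1, 0.1, -0.4]
finger_gap: -0.0
```

Run:
```python
from h import *
d=get_image("wrist");e=get_image("scene")["image"][120:280,230:430]
cv2.imwrite("pics/b.png",np.vstack([d["image"],cv2.resize(e,(640,512))])[:, :][::1]);
i=cv2.imread("pics/b.png");cv2.imwrite("pics/b.png",cv2.resize(i,(420,598)))
```

```text
(no output)
```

View pics/b.png

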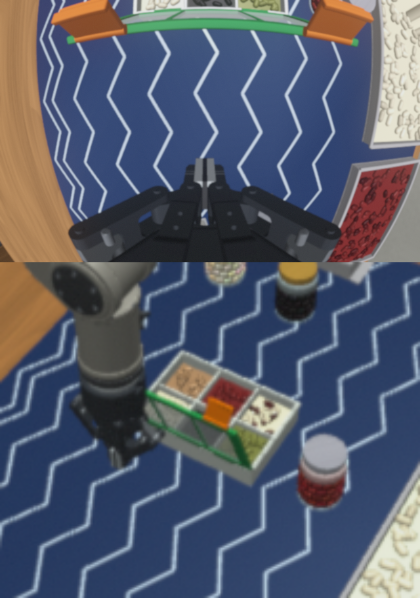

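The wrist view shows the lid's free edge (green bar, top) and both latches ahead of the fingers. The gripper is centred behind the lid. Now I push it forward.

>>> step_arm(
  rows=[
    {"grip": -1,"delta_pos": [0.4,2.5,0.2],"twist": [0,0,0]},
    {"grip": -1,"delta_pos": [0,2.5,0],"twist": [0,0,0]},
    {"grip": -1,"delta_pos": [0,2,0],"twist": [0,0,0]},
    {"grip": -1,"delta_pos": [0,1,0],"twist": [0,0,0]},
    {"grip": -1,"delta_pos": [0,1,0],"twist": [0,0,0]},
    {"grip": -1,"delta_pos": [0,1,0],"twist": [0,0,0]},
    {"grip": -1,"delta_pos": [0,1,0],"twist": [0,0,0]},
    {"grip": -1,"delta_pos": [0,0,0],"twist": [0,0,0]},
  ],
)

```text
time: 3.9
ee_pos: [0.5977, -0.0208, 0.2363]
ee_rot: [-1.57, 0.0, -0.002]
wrist_force: [-0.1, 0.2, 0.1]
finger_gap: -0.0003
```

>>> step_arm(
  rows=[
    {"grip": -1,"delta_pos": [0,1,0],"twist": [0,0,0]},
    {"grip": -1,"delta_pos": [0,1,0],"twist": [0,0,0]},
    {"grip": -1,"delta_pos": [0,1,-0.3],"twist": [0,0,0]},
    {"grip": -1,"delta_pos": [0,1,-0.1],"twist": [0,0,0]},
  ],
)

```text
time: 4.3
ee_pos: [0.5974, 0.0188, 0.2315]
ee_rot: [-1.571, 0.002, -0.002]
wrist_force: [0.9, -2.6, 1.5]
finger_gap: -0.0
```

```bash
cat > m.py <<'E'
from h import *
def meas(name="scene"):
    d=get_image(name); q=pts(d); im=d["image"].astype(int)
    box=(q[...,0]>.46)&(q[...,0]<.73)&(q[...,1]>-.08)&(q[...,1]<.24)&(q[...,2]>.005)&(q[...,2]<.25)
    B,G,R=im[...,0],im[...,1],im[...,2]
    a=q[box&(G-R>25)&(G-B>10)]
    print("green",len(a),np.percentile(a,[2,50,98],axis=0).round(3).tolist())
    a=q[box&(R>150)&(B<90)&(R-G>60)]
    for s in(a[a[:,0]<.595],a[a[:,0]>=.595]):
        if len(s):print("org",len(s),np.percentile(s,[2,50,98],axis=0).round(3).tolist())
    return d
if __name__=="__main__":
    d=meas();s=sense();print(s["time"],s["ee_pos"].round(4),s["wrist_force"].round(2))
    meas("top")
    cv2.imwrite("pics/now.png",cv2.resize(d["image"][120:280,230:430],(750,600)))
E
python3 m.py
```

```text
green 754 [[0.495, 0.015, 0.043], [0.626, 0.024, 0.103], [0.697, 0.035, 0.189]]
org 21 [[0.507, 0.031, 0.189], [0.511, 0.038, 0.194], [0.523, 0.055, 0.21]]
org 136 [[0.65, 0.033, 0.191], [0.668, 0.046, 0.199], [0.685, 0.058, 0.211]]
4.35 [0.5972 0.0214 0.2315] [0.34 0.32 0.17]
green 114 [[0.495, 0.021, 0.019], [0.548, 0.036, 0.096], [0.618, 0.045, 0.19]]
org 102 [[0.507, 0.038, 0.19], [0.525, 0.051, 0.2], [0.542, 0.064, 0.213]]
```

The lid is now about upright and following the finger. I continue along the arc.

>>> step_arm(
  rows=[
    {"grip": -1,"delta_pos": [0,1.3,-0.2],"twist": [0,0,0]},
    {"grip": -1,"delta_pos": [0,1.3,-0.3],"twist": [0,0,0]},
    {"grip": -1,"delta_pos": [0,1.2,-0.6],"twist": [0,0,0]},
    {"grip": -1,"delta_pos": [0,1.2,-0.6],"twist": [0,0,0]},
    {"grip": -1,"delta_pos": [0,1.1,-0.7],"twist": [0,0,0]},
    {"grip": -1,"delta_pos": [0,1,-1],"twist": [0,0,0]},
    {"grip": -1,"delta_pos": [0,0.9,-1],"twist": [0,0,0]},
    {"grip": -1,"delta_pos": [0,0.8,-1],"twist": [0,0,0]},
  ],
)

```text
time: 5.2
ee_pos: [0.5974, 0.1068, 0.1769]
ee_rot: [-1.571, 0.002, -0.002]
wrist_force: [1.1, -1.0, 0.6]
finger_gap: 0.0001
```

```bash
python3 m.py
```

```text
green 1088 [[0.495, 0.017, 0.043], [0.625, 0.064, 0.075], [0.698, 0.142, 0.123]]
org 71 [[0.651, 0.142, 0.113], [0.668, 0.16, 0.118], [0.684, 0.174, 0.127]]
5.25 [0.5962 0.1082 0.1752] [ 0.42  0.11 -1.05]
green 281 [[0.495, 0.021, 0.027], [0.555, 0.13, 0.105], [0.695, 0.156, 0.121]]
org 100 [[0.508, 0.149, 0.11], [0.524, 0.163, 0.116], [0.54, 0.177, 0.122]]
```

>>> step_arm(
  rows=[
    {"grip": -1,"delta_pos": [0,0.5,-0.8],"twist": [0,0,0]},
    {"grip": -1,"delta_pos": [0,0.5,-0.9],"twist": [0,0,0]},
    {"grip": -1,"delta_pos": [0,0.4,-0.9],"twist": [0,0,0]},
    {"grip": -1,"delta_pos": [0,0.3,-1],"twist": [0,0,0]},
    {"grip": -1,"delta_pos": [0,0.2,-1],"twist": [0,0,0]},
    {"grip": -1,"delta_pos": [0,0,-0.8],"twist": [0,0,0]},
    {"grip": -1,"delta_pos": [0,0,-0.3],"twist": [0,0,0]},
    {"grip": -1,"delta_pos": [0,0,0],"twist": [0,0,0]},
    {"grip": -1,"delta_pos": [0,0,0],"twist": [0,0,0]},
  ],
)

```text
time: 6.2
ee_pos: [0.5975, 0.1248, 0.1208]
ee_rot: [-1.571, 0.002, -0.002]
wrist_force: [-0.1, 0.1, 0.7]
finger_gap: 0.0002
```

```bash
python3 m.py
```

```text
green 946 [[0.495, 0.016, 0.042], [0.624, 0.068, 0.049], [0.698, 0.162, 0.056]]
org 3 [[0.512, 0.166, 0.035], [0.527, 0.178, 0.039], [0.533, 0.183, 0.051]]
org 14 [[0.655, 0.164, 0.026], [0.671, 0.168, 0.049], [0.685, 0.189, 0.052]]
6.25 [0.5975 0.1247 0.1208] [ 0.79 -0.8   0.28]
green 382 [[0.495, 0.02, 0.038], [0.576, 0.112, 0.047], [0.696, 0.165, 0.053]]
org 68 [[0.508, 0.171, 0.026], [0.524, 0.182, 0.035], [0.541, 0.191, 0.049]]
```

View pics/now.png

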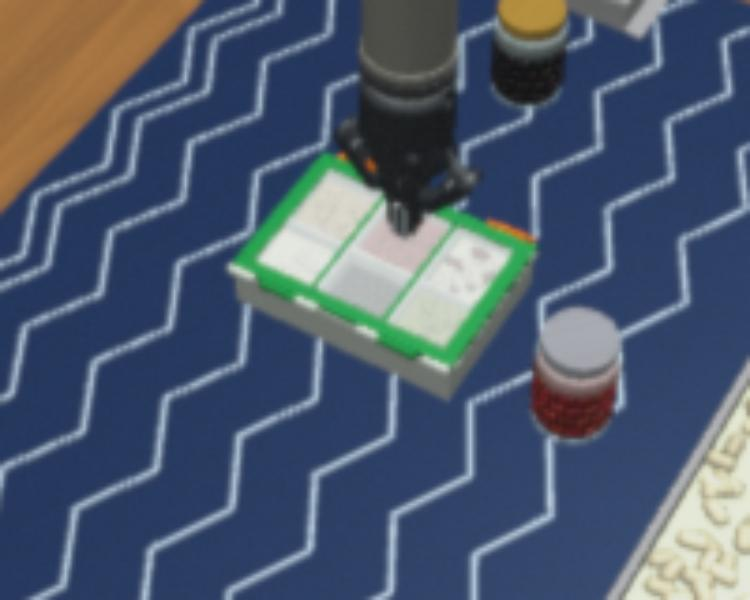

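The lid is nearly flat and both latches still stick out at the front edge. I press on until it bottoms out.

>>> step_arm(
  rows=[
    {"grip": -1,"delta_pos": [0,0.3,-0.3],"twist": [0,0,0]},
    {"grip": -1,"delta_pos": [0,0,-0.3],"twist": [0,0,0]},
    {"grip": -1,"delta_pos": [0,0,0],"twist": [0,0,0]},
    {"grip": -1,"delta_pos": [0,0,0],"twist": [0,0,0]},
  ],
)

```text
time: 6.7
ee_pos: [0.5979, 0.1252, 0.1202]
ee_rot: [-1.577, 0.004, -0.004]
wrist_force: [-11.8, -7.0, 34.4]
finger_gap: 0.0002
```

The lid has bottomed out (34 N). I retract, then go in front of the right latch at x≈0.524.

>>> step_arm(
  rows=[
    {"grip": -1,"delta_pos": [0,0,2],"twist": [0,0,0]},
    {"grip": -1,"delta_pos": [0,0,3],"twist": [0,0,0]},
    {"grip": -1,"delta_pos": [-2.4,3.3,1],"twist": [0,0,0]},
    {"grip": -1,"delta_pos": [-2.4,3.3,0],"twist": [0,0,0]},
    {"grip": -1,"delta_pos": [-2.4,3.3,0],"twist": [0,0,0]},
    {"grip": -1,"delta_pos": [0,0,-3],"twist": [0,0,0]},
    {"grip": -1,"delta_pos": [0,0,-3],"twist": [0,0,0]},
    {"grip": -1,"delta_pos": [0,0,0],"twist": [0,0,0]},
  ],
)

```text
time: 7.5
ee_pos: [0.5228, 0.2255, 0.1115]
ee_rot: [-1.574, 0.007, 0.004]
wrist_force: [-0.5, 0.1, -0.2]
finger_gap: -0.0
```

```bash
python3 m.py
python3 - <<'E'
from h import *
cv2.imwrite("pics/w.png",get_image("wrist")["image"])
E
```

```text
green 1040 [[0.496, 0.017, 0.042], [0.608, 0.078, 0.049], [0.698, 0.164, 0.054]]
org 29 [[0.509, 0.164, 0.029], [0.526, 0.178, 0.039], [0.543, 0.19, 0.054]]
org 15 [[0.655, 0.165, 0.025], [0.672, 0.169, 0.049], [0.686, 0.19, 0.052]]
7.55 [0.5242 0.226  0.1134] [0.66 0.19 0.81]
green 865 [[0.496, 0.02, 0.024], [0.614, 0.069, 0.047], [0.697, 0.165, 0.053]]
org 51 [[0.651, 0.169, 0.024], [0.669, 0.18, 0.033], [0.684, 0.188, 0.047]]
```

View pics/now.png

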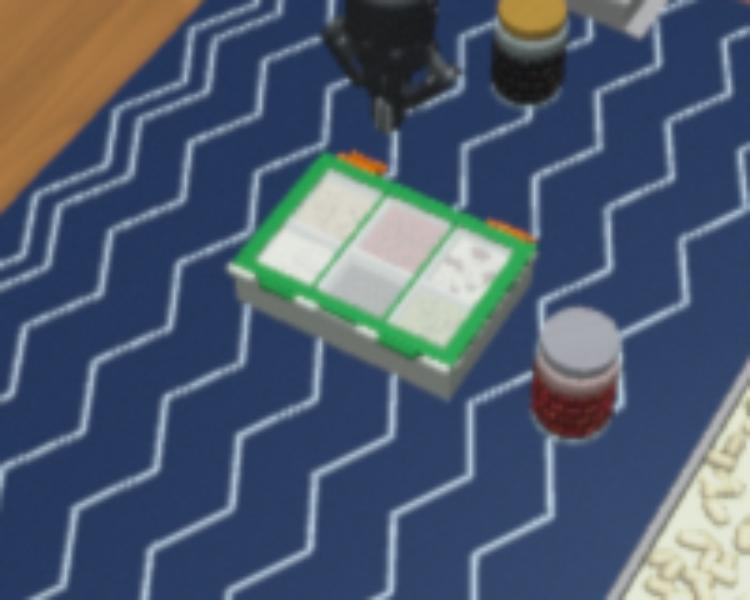

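>>> step_arm(
  rows=[
    {"grip": -1,"delta_pos": [0,0,-1.5],"twist": [0,0,0]},
    {"grip": -1,"delta_pos": [0,0,-1.1],"twist": [0,0,0]},
    {"grip": -1,"delta_pos": [0,-1,0],"twist": [0,0,0]},
    {"grip": -1,"delta_pos": [0,-1,0],"twist": [0,0,0]},
    {"grip": -1,"delta_pos": [0,-0.8,0],"twist": [0,0,0]},
    {"grip": -1,"delta_pos": [0,-0.7,0],"twist": [0,0,0]},
    {"grip": -1,"delta_pos": [0,-0.6,0],"twist": [0,0,0]},
    {"grip": -1,"delta_pos": [0,0,0],"twist": [0,0,0]},
  ],
)

```text
time: 8.45
ee_pos: [0.5256, 0.1849, 0.0892]
ee_rot: [-1.571, 0.003, -0.003]
wrist_force: [0.1, 0.0, -0.3]
finger_gap: 0.0001
```

```bash
python3 m.py
```

```text
green 1070 [[0.496, 0.017, 0.044], [0.606, 0.079, 0.053], [0.698, 0.163, 0.062]]
org 10 [[0.508, 0.165, 0.053], [0.522, 0.168, 0.057], [0.539, 0.173, 0.059]]
org 21 [[0.654, 0.165, 0.037], [0.668, 0.172, 0.055], [0.685, 0.189, 0.06]]
8.5 [0.5257 0.1849 0.0892] [-0.5   0.35  0.5 ]
green 707 [[0.499, 0.018, 0.043], [0.631, 0.05, 0.05], [0.697, 0.163, 0.06]]
org 57 [[0.651, 0.17, 0.035], [0.667, 0.179, 0.045], [0.685, 0.19, 0.059]]
```

The lid front rose about 8 mm while the latch went in. I back off, press the lid down again near the right latch, and look.

>>> step_arm(
  rows=[
    {"grip": -1,"delta_pos": [0,2,0],"twist": [0,0,0]},
    {"grip": -1,"delta_pos": [0,2,0],"twist": [0,0,0]},
    {"grip": -1,"delta_pos": [0,0,3],"twist": [0,0,0]},
    {"grip": -1,"delta_pos": [0,0,3],"twist": [0,0,0]},
    {"grip": -1,"delta_pos": [2.5,-3,0],"twist": [0,0,0]},
    {"grip": -1,"delta_pos": [2.5,-3,0],"twist": [0,0,0]},
    {"grip": -1,"delta_pos": [1.5,-1.8,0],"twist": [0,0,0]},
    {"grip": -1,"delta_pos": [0,0,0],"twist": [0,0,0]},
  ],
)

```text
time: 9.35
ee_pos: [0.5933, 0.1424, 0.1489]
ee_rot: [-1.574, 0.006, -0.009]
wrist_force: [-0.5, -0.1, -0.1]
finger_gap: 0.0001
```

```bash
python3 m.py
python3 - <<'E'
from h import *
cv2.imwrite("pics/w2.png",get_image("wrist")["image"])
E
```

```text
green 1037 [[0.496, 0.016, 0.043], [0.611, 0.076, 0.053], [0.697, 0.161, 0.063]]
org 10 [[0.509, 0.162, 0.053], [0.523, 0.166, 0.06], [0.541, 0.172, 0.064]]
org 21 [[0.654, 0.165, 0.038], [0.669, 0.168, 0.057], [0.686, 0.189, 0.063]]
9.4 [0.5917 0.1452 0.1489] [-0.3   1.27 -0.3 ]
green 380 [[0.496, 0.02, 0.042], [0.637, 0.049, 0.05], [0.698, 0.164, 0.06]]
org 14 [[0.508, 0.167, 0.028], [0.526, 0.17, 0.056], [0.539, 0.174, 0.061]]
```

View pics/w2.png

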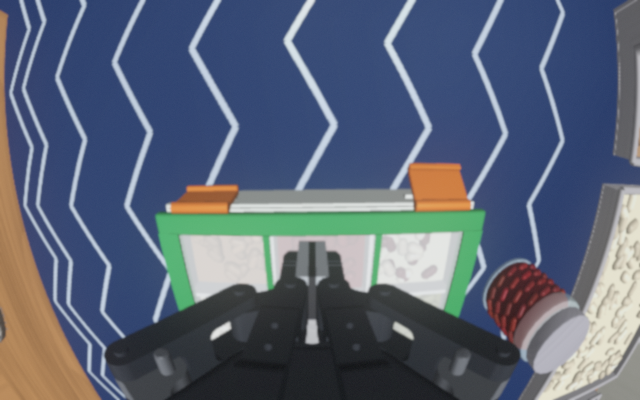

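The wrist view shows the right latch (at 205,198) nearly in and the left one (at 440,185) still out. The lid is raised slightly. I press the lid again.

>>> step_arm(
  rows=[
    {"grip": -1,"delta_pos": [0,0,-1.5],"twist": [0,0,0]},
    {"grip": -1,"delta_pos": [0,0,-1],"twist": [0,0,0]},
    {"grip": -1,"delta_pos": [0,0,-0.6],"twist": [0,0,0]},
    {"grip": -1,"delta_pos": [0,0,-0.3],"twist": [0,0,0]},
    {"grip": -1,"delta_pos": [0,0,0],"twist": [0,0,0]},
    {"grip": -1,"delta_pos": [0,0,0],"twist": [0,0,0]},
  ],
)

```text
time: 10.1
ee_pos: [0.5896, 0.1492, 0.12]
ee_rot: [-1.573, 0.002, -0.0]
wrist_force: [-13.3, -4.2, 37.6]
finger_gap: 0.0
```

```bash
python3 m.py
python3 - <<'E'
from h import *
cv2.imwrite("pics/w3.png",get_image("wrist")["image"][150:250,120:520].repeat(2,0).repeat(2,1))
E
```

```text
green 1012 [[0.495, 0.016, 0.041], [0.614, 0.075, 0.048], [0.698, 0.162, 0.054]]
org 8 [[0.509, 0.162, 0.044], [0.521, 0.166, 0.05], [0.537, 0.17, 0.056]]
org 12 [[0.651, 0.165, 0.022], [0.668, 0.168, 0.048], [0.685, 0.191, 0.052]]
10.15 [0.5896 0.1492 0.12  ] [-13.52  -3.53  37.22]
green 400 [[0.495, 0.02, 0.041], [0.64, 0.049, 0.047], [0.697, 0.164, 0.053]]
org 7 [[0.519, 0.167, 0.043], [0.529, 0.168, 0.048], [0.539, 0.169, 0.054]]
```

View pics/w3.png

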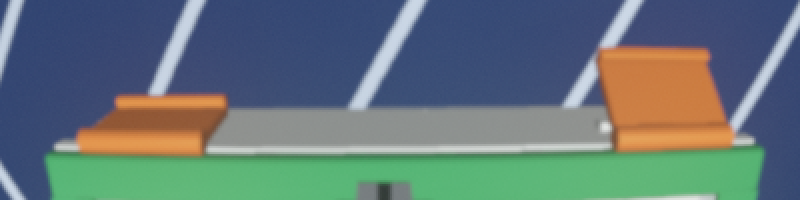

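The lid is shut again with the right latch nearly in. For the left latch I'll put the fingertip corner on the plate above its lip, so the push acts inward and down and doesn't lift the lid.

>>> step_arm(
  rows=[
    {"grip": -1,"delta_pos": [0,0,3],"twist": [0,0,0]},
    {"grip": -1,"delta_pos": [0,0,1.5],"twist": [0,0,0]},
    {"grip": -1,"delta_pos": [2.6,2.6,0],"twist": [0,0,0]},
    {"grip": -1,"delta_pos": [2.6,2.6,0],"twist": [0,0,0]},
    {"grip": -1,"delta_pos": [2.6,2.4,0],"twist": [0,0,0]},
    {"grip": -1,"delta_pos": [0,0,-2.5],"twist": [0,0,0]},
    {"grip": -1,"delta_pos": [0,0,-2.6],"twist": [0,0,0]},
    {"grip": -1,"delta_pos": [0,0,0],"twist": [0,0,0]},
  ],
)

```text
time: 11.05
ee_pos: [0.6654, 0.2229, 0.1034]
ee_rot: [-1.574, 0.008, 0.006]
wrist_force: [-1.1, -1.2, -1.0]
finger_gap: 0.0001
```

>>> step_arm(
  rows=[
    {"grip": -1,"delta_pos": [0,-1,0],"twist": [0,0,0]},
    {"grip": -1,"delta_pos": [0,-1,0],"twist": [0,0,0]},
    {"grip": -1,"delta_pos": [0,-0.7,-0.1],"twist": [0,0,0]},
    {"grip": -1,"delta_pos": [0,-0.6,-0.1],"twist": [0,0,0]},
    {"grip": -1,"delta_pos": [0,-0.6,-0.1],"twist": [0,0,0]},
    {"grip": -1,"delta_pos": [0,-0.4,0],"twist": [0,0,0]},
    {"grip": -1,"delta_pos": [0,0,0],"twist": [0,0,0]},
  ],
)

```text
time: 11.75
ee_pos: [0.6688, 0.1823, 0.1065]
ee_rot: [-1.568, 0.0, -0.003]
wrist_force: [1.2, 3.9, -0.7]
finger_gap: 0.0001
```

```bash
python3 m.py
```

```text
green 1040 [[0.496, 0.016, 0.041], [0.607, 0.077, 0.049], [0.698, 0.163, 0.055]]
org 7 [[0.507, 0.164, 0.043], [0.522, 0.166, 0.049], [0.534, 0.173, 0.054]]
org 7 [[0.655, 0.162, 0.047], [0.674, 0.168, 0.049], [0.681, 0.171, 0.056]]
11.8 [0.6688 0.1823 0.1064] [ 1.34  4.24 -1.43]
green 361 [[0.495, 0.02, 0.037], [0.569, 0.121, 0.048], [0.697, 0.165, 0.053]]
org 8 [[0.52, 0.168, 0.01], [0.529, 0.168, 0.047], [0.539, 0.175, 0.05]]
```

>>> step_arm(
  rows=[
    {"grip": -1,"delta_pos": [0,0,-0.4],"twist": [0,0,0]},
    {"grip": -1,"delta_pos": [0,-0.3,-0.2],"twist": [0,0,0]},
    {"grip": -1,"delta_pos": [0,-0.3,0],"twist": [0,0,0]},
    {"grip": -1,"delta_pos": [0,0,0],"twist": [0,0,0]},
  ],
)

```text
time: 12.25
ee_pos: [0.6694, 0.1794, 0.1015]
ee_rot: [-1.564, -0.003, -0.004]
wrist_force: [1.8, 9.2, 3.7]
finger_gap: -0.0003
```

```bash
python3 m.py
```

```text
green 1044 [[0.495, 0.015, 0.041], [0.605, 0.076, 0.049], [0.698, 0.162, 0.055]]
org 6 [[0.515, 0.164, 0.045], [0.524, 0.167, 0.049], [0.539, 0.169, 0.053]]
org 10 [[0.653, 0.164, 0.045], [0.667, 0.165, 0.049], [0.682, 0.169, 0.051]]
12.3 [0.6694 0.1795 0.1016] [2.01 9.87 3.33]
green 359 [[0.495, 0.017, 0.036], [0.564, 0.124, 0.047], [0.696, 0.164, 0.053]]
org 9 [[0.517, 0.168, 0.011], [0.529, 0.168, 0.047], [0.54, 0.175, 0.049]]
```

The left latch is firmly in and the lid is still down. I repeat this on the right latch.

>>> step_arm(
  rows=[
    {"grip": -1,"delta_pos": [0,2,0],"twist": [0,0,0]},
    {"grip": -1,"delta_pos": [0,2.4,0],"twist": [0,0,0]},
    {"grip": -1,"delta_pos": [-3.6,0,0],"twist": [0,0,0]},
    {"grip": -1,"delta_pos": [-3.6,0,0],"twist": [0,0,0]},
    {"grip": -1,"delta_pos": [-3.6,0,0],"twist": [0,0,0]},
    {"grip": -1,"delta_pos": [-3.6,0,0],"twist": [0,0,0]},
    {"grip": -1,"delta_pos": [0,-1.8,0],"twist": [0,0,0]},
    {"grip": -1,"delta_pos": [0,-1.8,0],"twist": [0,0,0]},
    {"grip": -1,"delta_pos": [0,-0.5,-0.1],"twist": [0,0,0]},
    {"grip": -1,"delta_pos": [0,0,0],"twist": [0,0,0]},
  ],
)

```text
time: 13.35
ee_pos: [0.5236, 0.1778, 0.0985]
ee_rot: [-1.572, 0.004, -0.001]
wrist_force: [-0.8, 1.6, 0.5]
finger_gap: 0.0001
```

>>> step_arm(
  rows=[
    {"grip": -1,"delta_pos": [0,-0.4,0],"twist": [0,0,0]},
    {"grip": -1,"delta_pos": [0,-0.3,0],"twist": [0,0,0]},
    {"grip": -1,"delta_pos": [0,0,0],"twist": [0,0,0]},
    {"grip": -1,"delta_pos": [0,0,0],"twist": [0,0,0]},
  ],
)

```text
time: 13.75
ee_pos: [0.5231, 0.1737, 0.0986]
ee_rot: [-1.568, 0.002, 0.001]
wrist_force: [-4.0, 6.6, 0.4]
finger_gap: -0.0002
```

Both are pushed in. I retract, press the lid once more in the middle, then lift clear and inspect.

>>> step_arm(
  rows=[
    {"grip": -1,"delta_pos": [0,2,0],"twist": [0,0,0]},
    {"grip": -1,"delta_pos": [0,2.5,0],"twist": [0,0,0]},
    {"grip": -1,"delta_pos": [0,0,2.5],"twist": [0,0,0]},
    {"grip": -1,"delta_pos": [0,0,2.5],"twist": [0,0,0]},
    {"grip": -1,"delta_pos": [2.4,-2.4,0],"twist": [0,0,0]},
    {"grip": -1,"delta_pos": [2.4,-2.4,0],"twist": [0,0,0]},
    {"grip": -1,"delta_pos": [2.4,-2.4,0],"twist": [0,0,0]},
    {"grip": -1,"delta_pos": [0,0,-1.6],"twist": [0,0,0]},
    {"grip": -1,"delta_pos": [0,0,-1.2],"twist": [0,0,0]},
    {"grip": -1,"delta_pos": [0,0,-0.4],"twist": [0,0,0]},
  ],
)

```text
time: 14.75
ee_pos: [0.5973, 0.142, 0.1198]
ee_rot: [-1.577, 0.003, -0.002]
wrist_force: [-9.2, -8.4, 43.3]
finger_gap: 0.0002
```

>>> step_arm(
  rows=[
    {"grip": -1,"delta_pos": [0,0,0],"twist": [0,0,0]},
    {"grip": -1,"delta_pos": [0,0,0],"twist": [0,0,0]},
  ],
)

```text
time: 14.95
ee_pos: [0.5971, 0.142, 0.1202]
ee_rot: [-1.577, 0.001, -0.003]
wrist_force: [-5.8, -7.8, 23.6]
finger_gap: 0.0001
```

>>> step_arm(
  rows=[
    {"grip": -1,"delta_pos": [0,0,3],"twist": [0,0,0]},
    {"grip": -1,"delta_pos": [0,0,4],"twist": [0,0,0]},
    {"grip": -1,"delta_pos": [0,3,3],"twist": [0,0,0]},
    {"grip": -1,"delta_pos": [0,4,0],"twist": [0,0,0]},
    {"grip": -1,"delta_pos": [0,0,0],"twist": [0,0,0]},
    {"grip": -1,"delta_pos": [0,0,0],"twist": [0,0,0]},
  ],
)

```text
time: 15.55
ee_pos: [0.5947, 0.2161, 0.2159]
ee_rot: [-1.572, -0.0, 0.004]
wrist_force: [-0.9, -1.5, -0.7]
finger_gap: 0.0
```

```bash
python3 m.py
python3 - <<'E'
from h import *
d=get_image("wrist");cv2.imwrite("pics/w4.png",d["image"])
t=get_image("top");P=pts(t)
for th in ["case","jar_red_mid","jar_white_mid","jar_black_mid","tub_mid","scoop_mid","bowl_mid"]:
    for r in trace(th,t)[:1]:
        q=P[r["region"]];q=q[~np.isnan(q[:,0])];print(th,np.median(q,0).round(3))
E
```

```text
green 1047 [[0.497, 0.009, 0.042], [0.607, 0.071, 0.049], [0.699, 0.157, 0.054]]
org 6 [[0.511, 0.155, 0.045], [0.519, 0.16, 0.048], [0.537, 0.163, 0.052]]
org 6 [[0.655, 0.161, 0.047], [0.67, 0.164, 0.048], [0.68, 0.165, 0.054]]
15.6 [0.5952 0.2141 0.2156] [-0.53 -0.55 -0.04]
green 591 [[0.503, 0.014, 0.041], [0.635, 0.031, 0.047], [0.699, 0.158, 0.053]]
org 6 [[0.665, 0.165, 0.044], [0.674, 0.165, 0.047], [0.682, 0.166, 0.049]]
case [0.628 0.061 0.046]
jar_red_mid [0.769 0.064 0.091]
jar_white_mid [0.443 0.373 0.093]
jar_black_mid [0.577 0.357 0.092]
tub_mid [ 0.549 -0.389  0.038]
scoop_mid [0.634 0.064 0.047]
bowl_mid [ 0.407 -0.371  0.019]
```

View pics/w4.png

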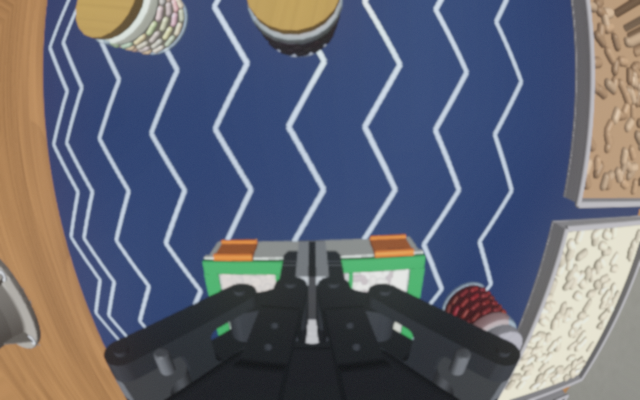

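>>> step_arm(
  rows=[
    {"grip": -1,"delta_pos": [0,3,0],"twist": [0,0,0]},
    {"grip": -1,"delta_pos": [0,3,-2],"twist": [0,0,0]},
    {"grip": -1,"delta_pos": [0,0,-2],"twist": [0,0,0]},
    {"grip": -1,"delta_pos": [0,0,0],"twist": [0,0,0]},
    {"grip": -1,"delta_pos": [0,0,0],"twist": [0,0,0]},
  ],
)

```text
time: 16.6
ee_pos: [0.5968, 0.2729, 0.1768]
ee_rot: [-1.572, 0.003, -0.003]
wrist_force: [0.8, -0.4, 1.2]
finger_gap: -0.0002
```

Run:
```python
from h import *
d=get_image("wrist");im=d["image"];cv2.imwrite("pics/w5.png",im[150:400].repeat(2,0).repeat(2,1)[:, 240:1040])
K=np.array(d["K"]);v,u=np.mgrid[:400,:640]
x=(u-K[0,2])/K[0,0];y=(v-K[1,2])/K[1,1];th=np.hypot(x,y)+1e-9
z=d["z_map"];s=np.tan(th)/th
R=cv2.Rodrigues(np.array(d["rvec"],float))[0];t=np.array(d["tvec"],float).ravel()
P=(np.stack([x*s*z,y*s*z,z],-1)-t)@R
i=im.astype(int);m=(i[...,2]>120)&(i[...,0]<90)&(i[...,2]-i[...,1]>50)&(z>0)&(P[...,1]>.12)&(P[...,1]<.22)
for k in (P[...,0]<.6,P[...,0]>.6):
    a=P[m&k]; a=a[a[:,2]<.1]
    for lo in np.arange(.008,.056,.006):
        b=a[(a[:,2]>=lo)&(a[:,2]<lo+.006)]
        if len(b):print(round(lo,3),len(b),np.median(b[:,0]).round(3),np.percentile(b[:,1],[5,50,95]).round(4))
    print()
```

```text
0.026 13 0.519 [0.1608 0.1612 0.1621]
0.032 41 0.517 [0.1609 0.1616 0.1624]
0.038 32 0.513 [0.1613 0.1622 0.1631]
0.044 35 0.511 [0.1575 0.1611 0.1631]

0.032 17 0.672 [0.1654 0.1659 0.1672]
0.038 34 0.673 [0.1656 0.167  0.1683]
0.044 49 0.677 [0.1633 0.1661 0.1679]
```

View pics/w5.png

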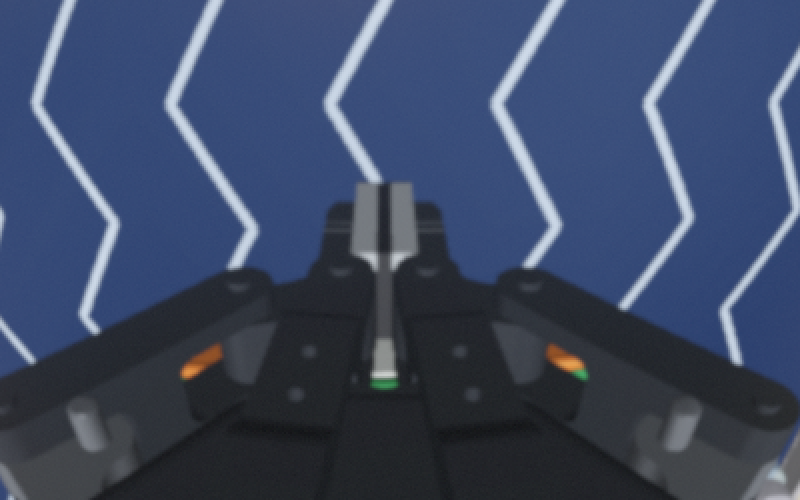

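Both plates are vertical in depth: y stays within 1 mm over their visible height. The lid reads the same height as when it bottomed out under load, so I hand in.

```bash
python3 -c "
from rig import *
print(hand_in())"
```

```text
the job is handed in; nothing more can be done
None
```

The seed case is closed: the lid is shut and both latches lie flat against the front. I handed it in with about 17 s of the 58 s used. The hand-in gave no verdict.

**How it went:** I tipped the lid over with the shut fingertips and pressed it down until it bottomed out at about 34 N. My first push on the right latch caught its lip and raised the lid's front about 8 mm. I pressed the lid shut again, then pushed both latches from above their lips, which did not lift it. I finished with one more press on the lid.

**Last checks:**
- **Lid:** its front edge read the same height (0.053–0.054 m) as when it was pressed to the stop.
- **Latches:** both plates measured vertical to within about 1 mm over the part the wrist camera could see. The lowest 10–16 mm was hidden by the gripper.
- **Case:** it moved about 6 mm at the right end and less at the left, and I saw no tipping.
- **Bystanders:** the three jars, the tub and the bowl read within 3 mm of their start. The scoop could not be confirmed because the network returned the case instead. I did not check the brush again; the arm did not work near the scoop or the brush.
- **Robot:** the gripper was clear of everything at hand-in.

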